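# Swap the bottle and the pot on the trolley stand

### The arm

A 6-joint arm with a two-finger parallel gripper is mounted at the origin on a cart in front of the work surface, level with it; the furniture and walls round the work are solid. World frame = base frame: x ahead of the robot, y to its left, z up, the work surface at z = 0. Lengths are in m, angles in rad, forces in N, time in s.
With the tool pointing down it reaches from about 0.275 to 0.825 m from the base axis. Payload 4.9 kg.
Tool frame: the origin (TCP) lies between the finger pads, 19 mm behind the fingertips; this is the grasp point; z points along the fingers, y is the line along which they close (so a half turn about z gives the same grasp; the last joint's range is limited). The gripper opens to 85 mm and grips with 20 to 120 N. Pads are 22 mm wide; open, the fingers measure 114 mm over their backs; the gripper's body (76 mm by 85 mm) begins 54 mm behind the grasp point. The pads swing forward as they close: fully open they stand 13 mm farther back than shut.
Start: joints at [1.14, 0.326, -0.193, 1.052, 0, 1.437], TCP at [0.161, 0.526, 0.25] pointing down, gripper open.
Joint ranges: [-2.65, 2.65], [-0.97, 1.79], [-1.3, 1.35], [-1.93, 2.1], [-1.47, 1.37], [-3.14, 3.14]. Speed limits (rad/s): [2.57, 2.57, 3.14, 3.14, 3.14, 3.14].

### API

Orientations are given as a unit quaternion [x, y, z, w].
In Python, from plant import r, cams gives the robot as it stands (r), with the cameras (cams).
- The arm moves only by the shell command python3 nudge.py 'ROWS' [OPENING] [FORCE]. ROWS is one flat JSON list of numbers that holds 1 to 5 rows one after another, with no inner brackets; each row has 6 numbers: dx, dy, dz in shares of 1 m (1.0 is 1 m), then a rotation vector rx, ry, rz in fractions of the full range, 1 being pi rad; each row is the pose to reach, as a shift and turn from the pose commanded when the command began, along the tool's axes at that moment; what a row does not reach only later rows make up. A row lasts 1/8 s, in which the tool goes at most 0.0625 m and 0.188 rad, less where a joint would pass 70% of its speed; a pose out of reach is approached as far as the arm can. OPENING is the opening from 0.0 (shut) to 1.0 (fully open), set as the command begins (- or left out keeps the last). The fingers move at their own pace and stop on an object; FORCE is the grip in N (left out, the last holds). Time passes only in rows, so rows that do not move let the fingers close. It prints the time, the measured TCP pose, the force, the opening and the grip force at its end. Input that does not fit is refused with a message, and nothing moves.
- r.observe(): the state, without advancing time (a new reading comes with each control period).
- cams.camera(name): name is "scene" or "top"; returns a dict with "pixels" (384x512x3 uint8, blue, green, red), "vfov" (degrees; the focal length in pixels is half the picture's height over the tangent of half this angle, whatever the lens; pixels are square), "cx", "cy" (the principal point, pixels), "rvec" (rotation vector, rad) and "tvec" (3), from world to camera coordinates, as OpenCV has them. Camera axes: x right, y down, z forward; pixel columns grow to the right and rows downward; lengths in m; the calibration is good to about 2 mm. A picture is of the moment at which its call begins. There is no depth.
- r.sign_off(): hands the job in; it is judged then, once.
The state is a dict: "time": time; "q": joint angles; "joint_velocities": joint speeds; "tau": joint torques, N m; "tool_pos": TCP position; "tcp_rot": TCP orientation; "force": force on the tool from outside, world axes, zero at the start; "ft_torque": the same for the moment, N m; "finger_gap": opening from 0.0 (shut) to 1.0 (fully open); "grasp_force": force on a finger pad.
Only numpy, scipy, OpenCV 4.12 (cv2) and the standard library are available. Lean on these libraries where they do the work, as an engineer would, in place of code of your own. Each camera call takes 0.05 s, during which the arm holds its last target. There are 200 camera calls.

### The job

On the white three-ring stand, the brown bottle and the small steel pot have been set out in each other's places in the two end rings. Swap them, so that each ends up standing upright in the middle of the end ring where the other one stood; the middle ring is empty and may be used on the way. Leave the larger steel pot beside the stand where it is.

Things in the scene. Friction and masses are not known exactly. Their poses are not given: they have to be found in the camera images.
- stand: Low white stand, fixed: plate 110 (its x) by 340 mm (its y), 6 mm thick, with three grey rings in a row along its y, centred at y = -115, 0, +115 mm, x = 0. Rings: 74 mm inner, 82 mm outer diameter, tops 10 mm above the worktop. Things stand on the plate inside a ring. Origin: centre of its underside, on the worktop; z up. Its length lies across the robot's view (along y), turned up to 15 degrees.
- bottle: Brown capped bottle, 46 mm in diameter, 100 mm tall, straight-sided to about 70 mm, white 34 mm cap on top; about 120 g. Starts in either end ring, up to 6 mm off its centre along each axis. Origin: centre of its underside; z up. Any turn about z will do. Grip the body across its diameter from above, TCP about 60 mm above its underside.
- pot: Small round open steel pot, 52 mm in diameter at the rim, narrowing to a 32 mm foot, 31 mm tall; about 50 g. Starts in the other end ring, up to 6 mm off its centre along each axis. Origin: centre of its underside; z up. Any turn about z will do. Grip it from above across the outside of its rim, fingertips about 10 mm above its underside.
- big_pot: Bystander: larger round steel pot, 63 mm in diameter at the rim, 38 mm tall, loose on the worktop between the robot and the stand. Origin: centre of its underside. To be left alone.

How it is judged:
At the end, for the whole second after the job is handed in: The bottle and the pot have changed ends: each stands flat on the plate in the end ring where the other one started, within 18 mm of the ring's centre along each axis of the stand, tilted less than 0.17 rad, released and at rest (x of bottle in the frame of stand between -0.018 and 0.018 m and z of bottle in the frame of stand between 0.002 and 0.009 m and angle between each of bottle, pot's own z axis and vertical below 0.17 rad and distance of each of bottle, pot from where it was at the start of the episode above 0.15 m and linear speed of each of bottle, pot below 0.02 m/s and contact force between each of bottle, pot and the fingers below 0.05 N and x of pot in the frame of stand between -0.018 and 0.018 m and z of pot in the frame of stand between 0.002 and 0.009 m and ((y of bottle in the frame of stand between 0.097 and 0.133 m and y of pot in the frame of stand between -0.133 and -0.097 m) or (y of bottle in the frame of stand between -0.133 and -0.097 m and y of pot in the frame of stand between 0.097 and 0.133 m))); the robot touches nothing.
It fails at once if the larger pot is moved more than 20 mm or tipped (distance of big_pot from where it was at the start of the episode above 0.02 m or angle between big_pot's own z axis and vertical above 0.35 rad).
It also fails if it takes over 64 s, if anything falls off the work surface, if the arm or the gripper's body presses on something with over 40 N, if the wrist force passes 120 N, or if a joint passes its speed limit or range.

## Working session

There is one attempt and no reset: what is moved stays moved. The work goes in short steps, Python scripts to look and compute and a shell command to move; the robot and the scene stay as the last step left them, time stands still between calls to the robot, and variables do not carry over. Pictures are saved under pics/ and viewed, at most 10 in all, crops included, and the job is handed in when it is done.

```bash
ls; mkdir -p pics; cat > h.py <<'E'
from plant import r, cams
import numpy as np, cv2
def cam(n):
    c=cams.camera(n); c['f']=c['pixels'].shape[0]/2/np.tan(np.radians(c['vfov'])/2)
    c['R']=cv2.Rodrigues(np.array(c['rvec'],float))[0]; c['t']=np.array(c['tvec'],float); return c
def ray(c,u,v,z):
    d=c['R'].T@np.array([(u-c['cx'])/c['f'],(v-c['cy'])/c['f'],1]); o=-c['R'].T@c['t']
    return o+d*(z-o[2])/d[2]
E
python3 - <<'E'
from h import *
for n in("scene","top"):
    c=cam(n); cv2.imwrite(f"pics/{n}0.png",c['pixels']); print(n,c['f'],c['cx'],c['cy'],-c['R'].T@c['t'],c['R'].round(2).tolist())
print(r.observe())
E
```

```text
nudge.py
pics
plant.py
scene 435.5584780347325 253.28261956534183 194.28667070649163 [ 0.03992268 -0.40716478  0.59248727] [[0.62, -0.78, -0.02], [-0.51, -0.39, -0.77], [0.59, 0.49, -0.64]]
top 366.00160817427457 256.5466247571878 194.84453721489632 [0.43624318 0.01113228 0.88871098] [[0.03, -1.0, -0.02], [-0.99, -0.02, -0.13], [0.13, 0.02, -0.99]]
{'time': 0.1, 'q': array([ 1.13977700e+00,  3.26860228e-01, -1.93498517e-01,  1.05200792e+00,
        1.16208682e-05,  1.43660408e+00]), 'joint_velocities': array([-0.00053975, -0.0014706 ,  0.00289512, -0.00263851,  0.00074895,
       -0.0017585 ]), 'tau': array([-9.78503049e-04, -4.44239044e+01,  2.63037872e+01,  7.87361059e-03,
       -2.89685013e-04, -2.78068448e-07]), 'tool_pos': array([0.16063826, 0.52549346, 0.24927976]), 'tcp_rot': array([ 1.47869259e-01,  9.89006606e-01, -7.52404118e-04, -2.24531817e-04]), 'force': array([-0.35785071,  0.38700601, -0.95401913]), 'ft_torque': array([-0.05162626,  0.01869057, -0.01904164]), 'grasp_force': 0.0, 'finger_gap': 0.999283113466797}
```

View pics/top0.png

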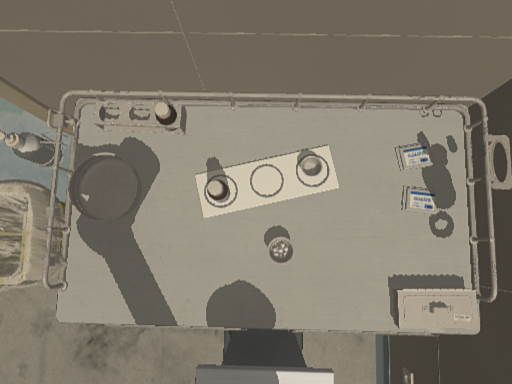

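View pics/scene0.png

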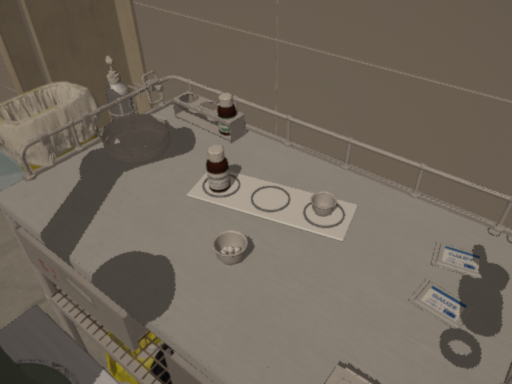

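The top view shows the stand with corners near (197,178), (330,147), (338,188) and (204,217). The bottle is in the left ring (217,190), the pot in the right ring (312,165), the big pot at (281,250). The scene view agrees: bottle (217,170), pot (323,205). Next I measure and enlarge.

```bash
python3 - <<'E'
from h import *
c=cam("top"); p=c['pixels']
cv2.imwrite("pics/a.png",cv2.resize(p[135:270,185:350],None,fx=4.4,fy=4.4,interpolation=cv2.INTER_CUBIC))
s=cam("scene"); cv2.imwrite("pics/b.png",cv2.resize(s['pixels'][135:270,185:365],None,fx=4.4,fy=4.4,interpolation=cv2.INTER_CUBIC))
g=cv2.cvtColor(p,cv2.COLOR_BGR2HSV)
m=((g[...,2]>195)).astype(np.uint8); m[:135]=0;m[230:]=0;m[:,:185]=0;m[:,350:]=0
print(p[200,230],p[230,230],p[183,250])
pts=cv2.findNonZero(m); R=cv2.minAreaRect(cv2.convexHull(pts)); print(len(pts),R)
B=cv2.boxPoints(R); W=np.array([ray(c,*b,0.006) for b in B]); print(W.round(4), W.mean(0))
print([np.linalg.norm(W[i]-W[i-1]).round(4) for i in range(4)])
E
```

```text
[179 202 213] [142 157 163] [100 110 114]
4021 ((266.2844543457031, 181.2218475341797), (42.931514739990234, 138.29283142089844), 77.34745025634766)
[[ 0.5999  0.1828  0.006 ]
 [ 0.6834 -0.1479  0.006 ]
 [ 0.5791 -0.1706  0.006 ]
 [ 0.4975  0.155   0.006 ]] [0.58998408 0.0048095  0.006     ]
[np.float64(0.1061), np.float64(0.3411), np.float64(0.1067), np.float64(0.3357)]
```

View pics/a.png

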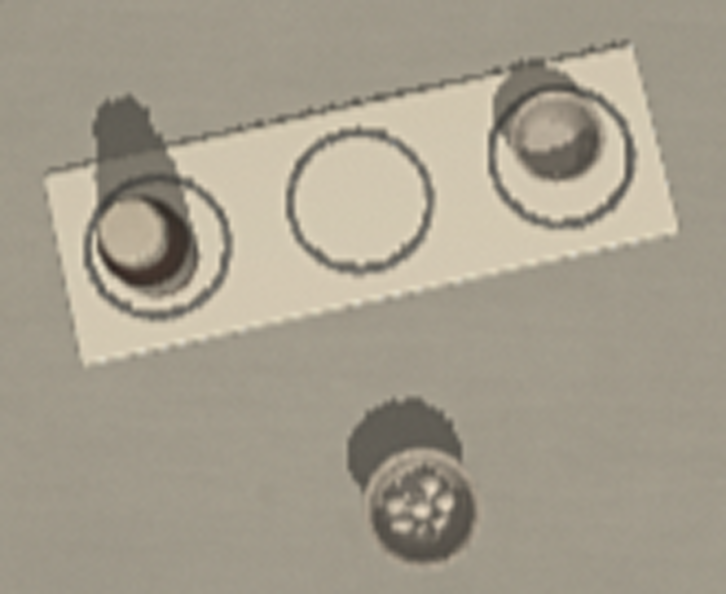

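View pics/b.png

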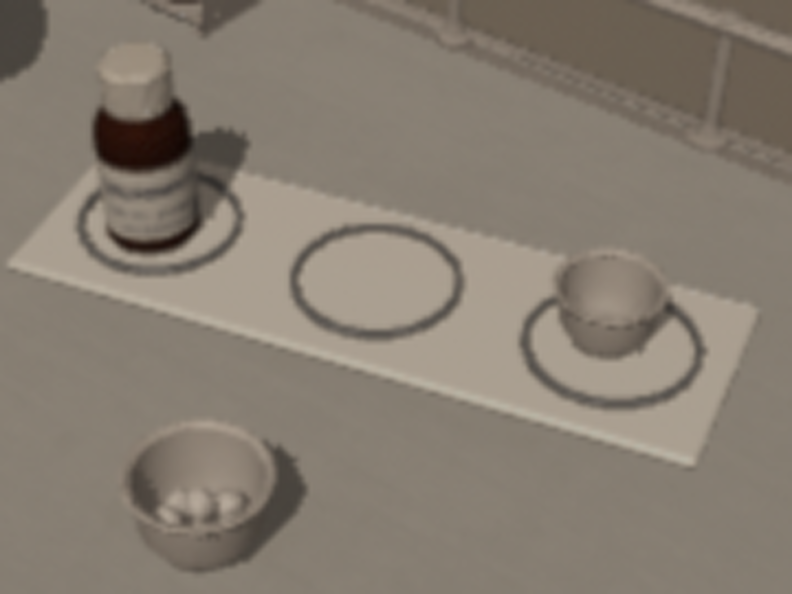

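Crop a shows the cap centred at (133,231), the pot rim at (556,134), ring centres at (158,247), (361,200) and (562,157), and the big pot rim at (420,505). Crop b shows the cap top at (137,62), the pot rim at (611,290) and the bottle base centred around (151,227).

```bash
python3 - <<'E'
from h import *
c=cam("top"); s=cam("scene")
P=lambda c,x,y,z:ray(c,(x+.5)/4.4-.5+185,(y+.5)/4.4-.5+135,z)
for n,cc,x,y,z in [("captop",c,133,231,.106),("capS",s,137,62,.106),("pot",c,556,134,.037),("potS",s,611,290,.037),("ringL",c,158,247,.01),("ringM",c,361,200,.01),("ringR",c,562,157,.01),("ringLS",s,161,221,.01),("ringMS",s,377,281,.01),("ringRS",s,612,341,.01),("big",c,420,505,.038),("bigS",s,201,476,.038)]:
    print(n,P(cc,x,y,z).round(4))
E
cat >> h.py <<'E'
from scipy.spatial.transform import Rotation
def to(x,y,z):
    o=r.observe(); print(Rotation.from_quat(o['tcp_rot']).inv().apply(np.array([x,y,z])-o['tool_pos']).round(4), 'at',o['tool_pos'].round(4), o['time'])
E
python3 nudge.py '[-0.048,-0.036,0,0,0,0,-0.096,-0.072,0,0,0,0,-0.144,-0.108,0,0,0,0,-0.192,-0.144,0,0,0,0,-0.24,-0.18,0,0,0,0]' 1.0
python3 nudge.py '[-0.048,-0.036,0,0,0,0,-0.096,-0.072,0,0,0,0,-0.144,-0.108,0,0,0,0,-0.192,-0.144,0,0,0,0,-0.24,-0.18,0,0,0,0]'
python3 nudge.py '[-0.048,-0.036,0,0,0,0,-0.096,-0.072,0,0,0,0,-0.145,-0.108,0,0,0,0,-0.145,-0.108,0.05,0,0,0]'
python3 -c "
from h import *
to(.622,-.103,.035)"
```

```text
time: 0.92
tool_pos: [0.3386, 0.2821, 0.2502]
tcp_rot: [0.148, 0.989, 0.0, 0.0]
force: [1.1, 0.1, 0.2]
finger_gap: 0.996
grasp_force: 0.0
time: 1.55
tool_pos: [0.5156, 0.0395, 0.2501]
tcp_rot: [0.148, 0.989, 0.0, 0.0]
force: [1.4, 1.0, 1.1]
finger_gap: 1.002
grasp_force: 0.0
time: 2.05
tool_pos: [0.6277, -0.1096, 0.2033]
tcp_rot: [0.15, 0.989, -0.001, 0.006]
force: [-0.6, 0.4, -1.1]
finger_gap: 0.998
grasp_force: 0.0
[0.0095 0.0047 0.1682] at [ 0.6277 -0.1096  0.2033] 2.05
```

```bash

python3 nudge.py '[0.008,0.005,0.05,0,0,0,0.008,0.005,0.1,0,0,0,0.008,0.005,0.13,0,0,0,0.008,0.005,0.13,0,0,0]'
python3 - <<'E'
from h import *
to(.622,-.103,.035)
c=cam("top");s=cam("scene")
cv2.imwrite("pics/c.png",np.hstack([cv2.resize(x['pixels'][110:250,240:400],None,fx=2.5,fy=2.5,interpolation=cv2.INTER_CUBIC) for x in(c,s)]))
E
```

```text
time: 2.55
tool_pos: [0.6132, -0.0966, 0.0673]
tcp_rot: [0.148, 0.989, 0.0, -0.003]
force: [0.3, 0.5, 0.2]
finger_gap: 0.998
grasp_force: 0.0
[-0.0105 -0.0035  0.0323] at [ 0.6132 -0.0966  0.0673] 2.55
```

View pics/c.png

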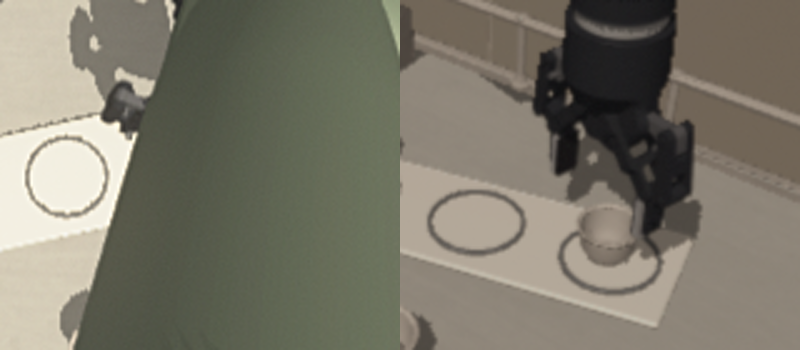

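The scene half shows the fingers straddling the pot at (607,235), with tips at (565,165) and (645,230). I correct the offset and descend.

```bash

python3 nudge.py '[-0.01,-0.004,0,0,0,0,-0.01,-0.004,0.015,0,0,0,-0.01,-0.004,0.032,0,0,0,-0.01,-0.004,0.032,0,0,0]'
python3 -c "
from h import *
to(.622,-.103,.035)"
python3 nudge.py '[0,0,0,0,0,0,0,0,0,0,0,0,0,0,0,0,0,0,0,0,0,0,0,0,0,0,0,0,0,0]' 0.0 25
python3 nudge.py '[0,0,0,0,0,0,0,0,0,0,0,0,0,0,0,0,0,0,0,0,0,0,0,0,0,0,0,0,0,0]' 

```

```text
time: 3.15
tool_pos: [0.6218, -0.1034, 0.0356]
tcp_rot: [0.148, 0.989, 0.0, -0.002]
force: [0.3, 0.3, 0.4]
finger_gap: 1.001
grasp_force: 0.0
[-0.      0.0004  0.0006] at [ 0.6218 -0.1034  0.0356] 3.15
time: 3.78
tool_pos: [0.6243, -0.104, 0.0388]
tcp_rot: [0.148, 0.989, 0.0, 0.001]
force: [-1.3, 1.1, 5.3]
finger_gap: 0.574
grasp_force: 25.8
time: 4.4
tool_pos: [0.6243, -0.1039, 0.0388]
tcp_rot: [0.148, 0.989, 0.0, 0.001]
force: [-2.0, 0.3, 5.2]
finger_gap: 0.569
grasp_force: 25.8
```

```bash

python3 nudge.py '[0,0,-0.02,0,0,0,0,0,-0.05,0,0,0,0,0,-0.05,0,0,0,0,0,-0.05,0,0,0]'
python3 - <<'E'
from h import *
to(.590,.0015,.037)
s=cam("scene")
cv2.imwrite("pics/d.png",cv2.resize(s['pixels'][110:250,220:400],None,fx=3,fy=3,interpolation=cv2.INTER_CUBIC))
E
```

```text
time: 4.9
tool_pos: [0.6234, -0.1039, 0.0872]
tcp_rot: [0.148, 0.989, -0.0, -0.0]
force: [-0.2, -0.5, -1.0]
finger_gap: 0.573
grasp_force: 26.1
[0.0628 0.091  0.0503] at [ 0.6234 -0.1039  0.0872] 4.9
```

View pics/d.png

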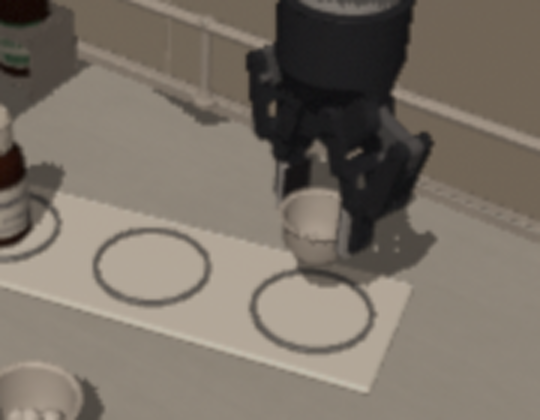

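The pot hangs upright at (318,225) in the crop. Next I set it in the middle ring.

```bash

python3 nudge.py '[0.021,0.03,0,0,0,0,0.042,0.06,0,0,0,0,0.063,0.091,0,0,0,0,0.063,0.091,0,0,0,0,0.063,0.091,0.02,0,0,0]'
python3 nudge.py '[0,0,0.015,0,0,0,0,0,0.028,0,0,0,0,0,0.028,0,0,0,0,0,0.028,0,0,0]'
python3 -c "
from h import *
to(.590,.0015,.039)"
```

```text
time: 5.58
tool_pos: [0.5914, 0.0013, 0.0683]
tcp_rot: [0.148, 0.989, -0.0, 0.001]
force: [0.3, 0.6, -0.9]
finger_gap: 0.573
grasp_force: 26.2
time: 6.08
tool_pos: [0.5902, 0.0012, 0.0397]
tcp_rot: [0.148, 0.989, -0.0, -0.0]
force: [0.5, 1.0, 0.3]
finger_gap: 0.573
grasp_force: 26.5
[0.0003 0.0003 0.0007] at [0.5902 0.0012 0.0397] 6.075
```

```bash

python3 nudge.py '[0,0,0.001,0,0,0,0,0,0.001,0,0,0,0,0,0.001,0,0,0,0,0,0.001,0,0,0,0,0,0.001,0,0,0]' 1.0
python3 nudge.py '[0,0,-0.03,0,0,0,0,0,-0.07,0,0,0,0,0,-0.12,0,0,0,0,0,-0.12,0,0,0]'
python3 -c "
from h import *
to(.555,.1135,.066)"
```

```text
time: 6.7
tool_pos: [0.5902, 0.0015, 0.039]
tcp_rot: [0.148, 0.989, 0.0, 0.0]
force: [-0.3, -0.6, -0.5]
finger_gap: 0.999
grasp_force: 0.0
time: 7.2
tool_pos: [0.5933, 0.0012, 0.1635]
tcp_rot: [0.148, 0.989, 0.0, 0.004]
force: [0.6, -0.6, -0.3]
finger_gap: 1.0
grasp_force: 0.0
[0.0703 0.0961 0.097 ] at [0.5933 0.0012 0.1635] 7.2
```

```bash

python3 nudge.py '[0.022,0.032,0,0,0,0,0.044,0.064,0,0,0,0,0.067,0.097,0,0,0,0,0.067,0.097,0,0,0,0,0.067,0.097,0,0,0,0]'
python3 - <<'E'
from h import *
to(.555,.1135,.066)
s=cam("scene")
cv2.imwrite("pics/e.png",cv2.resize(s['pixels'][90:250,160:360],None,fx=3,fy=3,interpolation=cv2.INTER_CUBIC))
E
```

```text
time: 7.82
tool_pos: [0.5544, 0.1136, 0.1584]
tcp_rot: [0.148, 0.989, -0.0, -0.0]
force: [0.8, -0.0, -0.2]
finger_gap: 1.001
grasp_force: 0.0
[-0.0007  0.0002  0.0924] at [0.5544 0.1136 0.1584] 7.825
```

View pics/e.png

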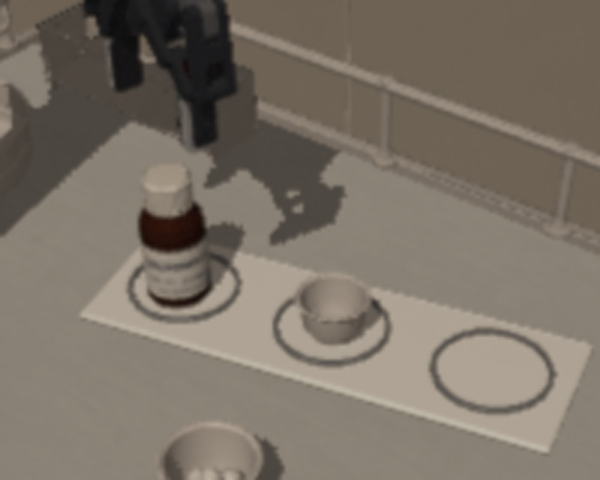

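The pot stands in the middle ring at (335,310), the bottle at (175,240) and the fingers are above it. I descend and grip.

```bash

python3 nudge.py '[-0.001,0,0.03,0,0,0,-0.001,0,0.06,0,0,0,-0.001,0,0.092,0,0,0,-0.001,0,0.092,0,0,0,-0.001,0,0.092,0,0,0]'
python3 nudge.py '[0,0,0,0,0,0,0,0,0,0,0,0,0,0,0,0,0,0,0,0,0,0,0,0,0,0,0,0,0,0]' 0.0 35
python3 nudge.py '[0,0,0,0,0,0,0,0,0,0,0,0,0,0,-0.02,0,0,0,0,0,-0.06,0,0,0,0,0,-0.06,0,0,0]' 
python3 -c "
from h import *
to(.618,-.108,.066)"
```

```text
time: 8.5
tool_pos: [0.5563, 0.1129, 0.0678]
tcp_rot: [0.148, 0.989, 0.0, 0.0]
force: [0.1, -0.5, 0.8]
finger_gap: 1.001
grasp_force: 0.0
time: 9.12
tool_pos: [0.5567, 0.1139, 0.0683]
tcp_rot: [0.148, 0.989, 0.0, 0.001]
force: [0.2, 0.4, 5.9]
finger_gap: 0.527
grasp_force: 35.2
time: 9.75
tool_pos: [0.5575, 0.1137, 0.1297]
tcp_rot: [0.148, 0.989, 0.0, 0.003]
force: [0.6, -0.0, -1.4]
finger_gap: 0.52
grasp_force: 36.3
[-0.1223 -0.1944  0.064 ] at [0.5575 0.1137 0.1297] 9.75
```

```bash

python3 nudge.py '[-0.0245,-0.039,0,0,0,0,-0.049,-0.078,0,0,0,0,-0.0735,-0.117,0,0,0,0,-0.098,-0.156,0,0,0,0,-0.1225,-0.1945,0,0,0,0]'
python3 nudge.py '[0,0,0,0,0,0,0,0,0,0,0,0,0,0,0.02,0,0,0,0,0,0.03,0,0,0,0,0,0.03,0,0,0]'
python3 - <<'E'
from h import *
to(.618,-.108,.0685)
s=cam("scene")
cv2.imwrite("pics/f.png",cv2.resize(s['pixels'][90:250,190:390],None,fx=3,fy=3,interpolation=cv2.INTER_CUBIC))
E
```

```text
time: 10.38
tool_pos: [0.615, -0.1096, 0.1255]
tcp_rot: [0.148, 0.989, 0.0, -0.001]
force: [1.0, -0.3, -0.7]
finger_gap: 0.52
grasp_force: 36.3
time: 11.0
tool_pos: [0.6146, -0.107, 0.0959]
tcp_rot: [0.147, 0.989, 0.0, -0.001]
force: [-0.2, 0.5, -1.5]
finger_gap: 0.527
grasp_force: 36.4
[-0.0036  0.      0.0274] at [ 0.6146 -0.107   0.0959] 11.0
```

View pics/f.png

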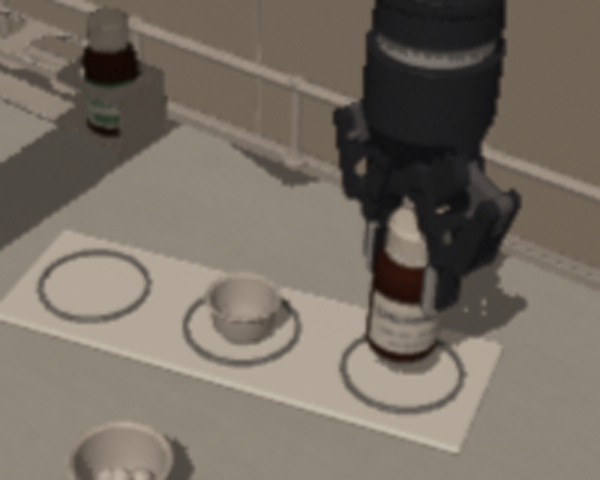

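The bottle hangs upright above the right ring (ring centre (403,372), bottle base (402,345)). I lower it.

```bash

python3 nudge.py '[-0.003,0,0.012,0,0,0,-0.003,0,0.022,0,0,0,-0.003,0,0.026,0,0,0,-0.003,0,0.026,0,0,0]'
python3 nudge.py '[0,0,0.001,0,0,0,0,0,0.001,0,0,0]'

```

```text
time: 11.55
tool_pos: [0.6182, -0.1091, 0.0704]
tcp_rot: [0.148, 0.989, 0.0, -0.001]
force: [-0.1, -0.2, -1.1]
finger_gap: 0.524
grasp_force: 36.3
time: 11.8
tool_pos: [0.6188, -0.1092, 0.0702]
tcp_rot: [0.148, 0.989, -0.0, 0.0]
force: [0.0, 0.3, -1.2]
finger_gap: 0.524
grasp_force: 36.4
```

Still about 1.5 mm above the plate; I creep down until the force shows contact.

```bash

python3 nudge.py '[0,0,0.001,0,0,0,0,0,0.002,0,0,0,0,0,0.002,0,0,0,0,0,0.002,0,0,0]'

```

```text
time: 12.3
tool_pos: [0.6189, -0.1093, 0.0684]
tcp_rot: [0.148, 0.989, -0.0, 0.0]
force: [0.1, -0.3, 3.1]
finger_gap: 0.524
grasp_force: 36.6
```

```bash

python3 nudge.py '[0,0,0,0,0,0,0,0,0,0,0,0,0,0,0,0,0,0,0,0,0,0,0,0,0,0,0,0,0,0]' 1.0
python3 nudge.py '[0,0,-0.03,0,0,0,0,0,-0.06,0,0,0,0,0,-0.09,0,0,0,0,0,-0.09,0,0,0,0,0,-0.09,0,0,0]'
python3 -c "
from h import *
to(.590,.0015,.038)"
```

```text
time: 12.92
tool_pos: [0.6186, -0.1092, 0.0679]
tcp_rot: [0.148, 0.989, -0.0, -0.0]
force: [-0.5, -0.4, 0.3]
finger_gap: 0.999
grasp_force: 0.0
time: 13.55
tool_pos: [0.6181, -0.109, 0.1572]
tcp_rot: [0.148, 0.989, 0.0, -0.0]
force: [-0.5, -0.9, -0.2]
finger_gap: 1.003
grasp_force: 0.0
[0.0591 0.0975 0.1193] at [ 0.6181 -0.109   0.1572] 13.55
```

```bash

python3 nudge.py '[0.02,0.033,0,0,0,0,0.04,0.066,0,0,0,0,0.059,0.0975,0,0,0,0,0.059,0.0975,0.03,0,0,0,0.059,0.0975,0.06,0,0,0]'
python3 nudge.py '[0,0,0.03,0,0,0,0,0,0.059,0,0,0,0,0,0.059,0,0,0,0,0,0.059,0,0,0]'
python3 nudge.py '[0,0,0,0,0,0,0,0,0,0,0,0,0,0,0,0,0,0,0,0,0,0,0,0,0,0,0,0,0,0]' 0.0 25
python3 nudge.py '[0,0,0,0,0,0,0,0,0,0,0,0,0,0,-0.02,0,0,0,0,0,-0.04,0,0,0,0,0,-0.04,0,0,0]' 
python3 -c "
from h import *
to(.561,.1127,.039)"
```

```text
time: 14.18
tool_pos: [0.5898, 0.0022, 0.0961]
tcp_rot: [0.147, 0.989, -0.0, -0.001]
force: [-0.9, 0.2, -0.7]
finger_gap: 0.998
grasp_force: 0.0
time: 14.68
tool_pos: [0.5906, 0.0013, 0.039]
tcp_rot: [0.148, 0.989, -0.0, -0.0]
force: [0.2, -0.3, -0.3]
finger_gap: 1.002
grasp_force: 0.0
time: 15.3
tool_pos: [0.5915, 0.0011, 0.0405]
tcp_rot: [0.148, 0.989, -0.0, 0.001]
force: [-1.1, 0.1, 5.9]
finger_gap: 0.574
grasp_force: 25.0
time: 15.92
tool_pos: [0.5923, 0.0011, 0.0809]
tcp_rot: [0.148, 0.989, 0.0, 0.002]
force: [0.7, 0.1, -0.3]
finger_gap: 0.572
grasp_force: 26.0
[0.0627 0.0975 0.0417] at [0.5923 0.0011 0.0809] 15.925
```

```bash

python3 nudge.py '[0.021,0.033,0,0,0,0,0.042,0.066,0,0,0,0,0.061,0.0975,0,0,0,0,0.061,0.0975,0,0,0,0,0.061,0.0975,0.015,0,0,0]'
python3 nudge.py '[0,0,0.015,0,0,0,0,0,0.022,0,0,0,0,0,0.023,0,0,0,0,0,0.023,0,0,0]'
python3 -c "
from h import *
to(.561,.1127,.0405)"
```

```text
time: 16.55
tool_pos: [0.5619, 0.1123, 0.064]
tcp_rot: [0.148, 0.989, 0.0, 0.001]
force: [0.6, 0.3, -1.4]
finger_gap: 0.574
grasp_force: 26.1
time: 17.05
tool_pos: [0.5603, 0.1115, 0.0405]
tcp_rot: [0.148, 0.989, -0.0, -0.001]
force: [0.0, 0.5, -0.9]
finger_gap: 0.571
grasp_force: 26.1
[-0.0004  0.0013  0.    ] at [0.5603 0.1115 0.0405] 17.05
```

Next: lower 1 mm more, release, back off up and toward the robot's left.

```bash

python3 nudge.py '[0,0,0.001,0,0,0,0,0,0.001,0,0,0]'
python3 nudge.py '[0,0,0,0,0,0,0,0,0,0,0,0,0,0,0,0,0,0,0,0,0,0,0,0,0,0,0,0,0,0]' 1.0
python3 nudge.py '[0,0,-0.04,0,0,0,0,0,-0.09,0,0,0,0,0,-0.14,0,0,0,0,0,-0.18,0,0,0]'
python3 nudge.py '[0.046,0.034,0,0,0,0,0.092,0.068,0,0,0,0,0.138,0.102,0,0,0,0,0.184,0.136,0,0,0,0,0.23,0.17,0,0,0,0]'
python3 nudge.py '[0.046,0.034,0,0,0,0,0.092,0.068,0,0,0,0,0.138,0.102,0,0,0,0,0.138,0.102,0,0,0,0,0.138,0.102,0,0,0,0]'
python3 - <<'E'
from h import *
c=cam("top");s=cam("scene")
cv2.imwrite("pics/g.png",np.vstack([cv2.resize(x['pixels'][135:235,185:365],None,fx=3,fy=3,interpolation=cv2.INTER_CUBIC) for x in(c,s)]))
E
```

```text
time: 17.3
tool_pos: [0.5606, 0.1117, 0.0403]
tcp_rot: [0.148, 0.989, -0.0, -0.0]
force: [-4.2, -1.0, 8.2]
finger_gap: 0.574
grasp_force: 26.6
time: 17.92
tool_pos: [0.5609, 0.1124, 0.0399]
tcp_rot: [0.148, 0.989, 0.0, -0.0]
force: [0.7, 0.1, 1.0]
finger_gap: 0.999
grasp_force: 0.0
time: 18.42
tool_pos: [0.5612, 0.1125, 0.2223]
tcp_rot: [0.148, 0.989, 0.0, 0.001]
force: [0.2, -0.4, 0.9]
finger_gap: 0.998
grasp_force: 0.0
time: 19.05
tool_pos: [0.3895, 0.3436, 0.2202]
tcp_rot: [0.148, 0.989, 0.0, 0.0]
force: [1.0, 0.7, -0.0]
finger_gap: 1.002
grasp_force: 0.0
time: 19.68
tool_pos: [0.2884, 0.4798, 0.2198]
tcp_rot: [0.148, 0.989, -0.0, 0.0]
force: [-0.3, -0.0, 0.2]
finger_gap: 0.999
grasp_force: 0.0
```

View pics/g.png

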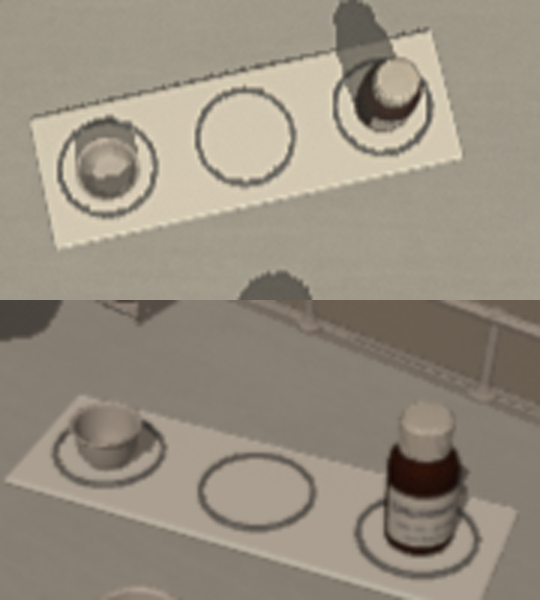

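Both stand upright and well centred: pot at (107,167) in the left ring (107,167), bottle in the right ring (base near (421,540), ring (418,537) in the scene half).

```bash
python3 -c "
from plant import r, cams
print(r.sign_off())"
```

```text
the job is handed in; nothing more can be done
None
```

The bottle and the small pot have swapped end rings; in the last pictures both stood upright and well centred, the larger pot was not touched, and I handed the job in at about 20 s (the sign-off returned no verdict).

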